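Set up the colour comparator panel and hold it upright

ROBOT

A 6-joint arm with a two-finger parallel gripper is mounted at the origin on the work surface. World frame = base frame: x ahead of the robot, y to its left, z up, the work surface at z = 0. Lengths are in mm, angles in degrees, forces in N, time in s.
With the tool pointing down it reaches from about 275 to 1000 mm from the base axis. Payload 8.4 kg.
Tool frame: the origin (TCP) lies at the very end of the fingers, on their centre line; the grasp point (between the pads) lies 19 mm behind it; z points along the fingers, y is the line along which they close (so a half turn about z gives the same grasp; the last joint's range is limited). The gripper opens to 85 mm and grips with 20 to 120 N. Pads are 22 mm wide; open, the fingers measure 114 mm over their backs; the gripper's body (76 mm by 85 mm) begins 54 mm behind the grasp point. The pads swing forward as they close: fully open they stand 13 mm farther back than shut.
Start: joints at [-71.872, 20.225, 93.587, -0, 66.188, -0.138], TCP at [195.891, -593.511, 231.281] pointing down, gripper open.
Joint ranges: [-150.9, 150.9], [-52.94, 120.26], [3.33, 152.33], [-74.26, 254.26], [0, 154.13], [-172.89, 172.89]. Speed limits (degrees/s): [127.2, 127.2, 159.86, 180, 180, 180].

INTERFACE

Orientations are given as a 3x3 rotation matrix whose columns are the frame's x, y, z axes.
In Python, from cell import env gives the robot as it stands. The module is installed in compiled form; this text tells all that it offers. Calls block until the motion is done:
- env.move_to(position, orientation): joint-space move of the TCP to a pose.
- env.move_straight(position, attitude=None, max_speed=150, threshold=None): straight line of the TCP; attitude=None keeps the orientation; max_speed is the mean speed in mm/s. With threshold (N) it stops when the force on the tool has changed by that much, and returns True; else False.
- env.movej(angles): joint-space move.
- env.open_gripper() and env.close_gripper(effort=None): open the fingers fully, or close them until they stop; effort is the grip in N (None keeps the last).
- env.wait(seconds).
- env.ik(position, orientation): joint angles nearest the present ones, or None.
- env.get_obs(): the state.
- env.capture(name): name is "side" or "top" or "wrist"; returns the picture (384x512x3 uint8, red, green, blue); there is no depth.
- env.get_calibration(name): a dict with "fx", "fy", "cx", "cy" (pixels), "origin" and "rotation" of the camera in the world. Camera axes: x right, y down, z forward; pixel columns grow to the right and rows downward; lengths in mm; the calibration is good to about 2 mm. A picture is of the moment at which its call begins: read the wrist's pose just before it. get_calibration takes no time and is no camera call; for the wrist camera it gives the pose at the moment of the call.
A pose or a line that the arm cannot do raises env.MotionError and nothing moves.
- env.sign_off(): hands the job in; it is judged then, once.
The state is a dict: "t": time; "joints": joint angles; "joint_velocities": joint speeds; "tau": joint torques, N m; "tcp_pos": TCP position; "tool_rot": TCP orientation; "force": force on the tool from outside, world axes, zero at the start; "ft_torque": the same for the moment, N m; "gripper_width": opening from 0.0 (shut) to 1.0 (fully open); "gripper_force": force on a finger pad.
Only numpy, scipy, OpenCV 4.12 (cv2) and the standard library are available. Lean on these libraries where they do the work, as an engineer would, in place of code of your own. Each camera call takes 0.05 s, during which the arm holds its last target. There are 200 camera calls.

TASK

First slide the comparator's carriage along its track all the way to the red end stop, then flip the orange-footed prop leg over the top and down on the robot's side until it rests on its stop. Only then bring the panel upright by its black top bar, so that the foot stands on the carriage behind the orange lip, and keep hold of the bar: the panel falls back by itself, so finish while still holding it upright and still. Leave the jars and the tube rack where they are.

Things in the scene. Friction and masses are not known exactly. Their poses are not given: they have to be found in the camera images.
- track: Grey base plate with two rails, fixed on the bench, yaw varies. Origin on the bench; plate spans x -115 to 75 mm, y +-225 mm, highest part (red stop) 40 mm. Its x axis points away from the robot, y along the rails to the red end stop at the +y end, z up. All directions below are these axes.
- carriage (a joint): Travel of the white carriage (deck 170 x 250 mm, top 38 mm above the bench) along the track's +y, in m: 0 at the far end, 0.165 against the red stop (fully home). About 2.5 N of friction: it stays where it is left.
- slide_knob (a point): Centre of the blue upright knob at the carriage's robot-side edge: cylinder 22 mm across, 45 mm high, from 38 to 83 mm above the bench. Grip it from above and move it along +y to slide the carriage.
- panel (a joint): Tilt of the panel about its lower edge (axis along y), rad: 0 upright, positive leaning away from the robot (+x). Starts at its back stop, 0.38, and falls back there when let go; holding it takes about 0.5 to 1.5 N at the top bar near upright, 2 to 3.5 N at the stop. With the prop leg down, its foot stops the panel at about 0 from coming further towards the robot.
- panel_hinge (a point): Middle of the panel's hinge line, on the carriage, 46 mm above the bench. The panel is 150 mm wide (y), 10 mm thick, reaching 165 mm from the hinge line, with colour swatches facing the robot; a white light box 110 mm wide stands out 55 mm on its back (+x) side.
- top_bar: Black round bar above the panel, 14 mm across, 136 mm long along y, on thin posts 64 mm either side of its middle. Origin at its middle, 220 mm from the hinge line in the panel's plane, 55 mm above the panel's top edge. Grip it from above, across its thickness; being round it turns between the fingers as the panel swings.
- leg (a joint): Swing of the prop leg relative to the panel, rad: 0 folded up beside the panel, 10 degrees behind the panel's line; grows as the foot goes over the top towards the robot (-x) and down; 2.618 fully down on its stop. Swings freely under its own weight (about 90 g): falls back to 0 until past the vertical (about 0.56 with the panel leaning back), then falls to the down stop.
- leg_pivot (a point): Pivot of the prop leg at the panel's -y edge: 95 mm in -y of the panel's middle, 100 mm from the hinge line.
- leg_foot (a point): In the orange foot of the leg, 130 mm from the pivot. Foot: rod 16 mm across along y, from 35 mm outward (-y) to 25 mm inward of this point; the leg is a 10 mm steel rod 27 mm in +y of it. Folded, it is up beside the top bar, free behind (+x): push it from there towards -x with the fingertips. Down, panel upright, it stands behind an orange lip 12 mm high on the deck.
- jar0: Bystander: sample jar with yellow cap, 54 mm across, 66 mm high, standing loose on the bench; origin at the centre of its underside. Leave alone.
- jar1: Bystander: sample jar with yellow cap, 54 mm across, 66 mm high, standing loose on the bench; origin at the centre of its underside. Leave alone.
- jar2: Bystander: sample jar with yellow cap, 54 mm across, 66 mm high, standing loose on the bench; origin at the centre of its underside. Leave alone.
- tube_rack: Bystander: orange rack with six blue-capped tubes, 76 x 108 mm, 106 mm high, loose on the bench; origin at the centre of its underside. Leave alone.

How it is judged:
By the outcome, as a careful person would: the job done as asked, in the order asked, and still so for the second after the job is handed in, while the arm keeps its last pose, push and grip.
It also fails if it takes over 59 s, if anything falls off the work surface, if the arm or the gripper's body presses on something with over 40 N, if the wrist force passes 120 N, or if a joint passes its speed limit or range.

## Working session

There is one attempt and no reset: what is moved stays moved. The work goes in short steps, each a Python script; the robot and the scene stay as the last script left them, time stands still between calls to the robot, and variables do not carry over. Pictures are saved under pics/ and viewed, at most 10 in all, crops included, and the job is handed in when it is done.

```bash
mkdir -p pics
python3 - <<'E'
from cell import env
import cv2, json
for n in("side","top"):
    im=env.capture(n); cv2.imwrite(f"pics/{n}0.png",im[:,:,::-1]); c=env.get_calibration(n)
    print(n,{k:(v.tolist() if hasattr(v,'tolist') else v) for k,v in c.items()})
print(env.get_obs()["t"])
E
```

```text
side {'fx': 363.57936536977417, 'fy': 363.57936536977417, 'cx': 256.0468056757069, 'cy': 194.16418403448915, 'origin': [57.582500440732005, 781.3234646764001, 854.905022844252], 'rotation': [[-0.8734809823539426, -0.3010226250377365, 0.382643898006203], [-0.48685162796931825, 0.5359577335045509, -0.6897280625292038], [0.0025427956299819477, -0.7887551502919362, -0.6147022426169675]]}
top {'fx': 472.50828965356834, 'fy': 472.50828965356834, 'cx': 245.09246107383507, 'cy': 190.78342540543574, 'origin': [289.42409999083657, -17.14691582410304, 1617.525341859164], 'rotation': [[-0.013609672111533418, -0.9885645982031886, 0.1501825955441735], [-0.9998934071186073, 0.012660951894401164, -0.007271499011271687], [0.005286891880851641, -0.15026554986588217, -0.988631535658126]]}
0.1
```

View pics/side0.png

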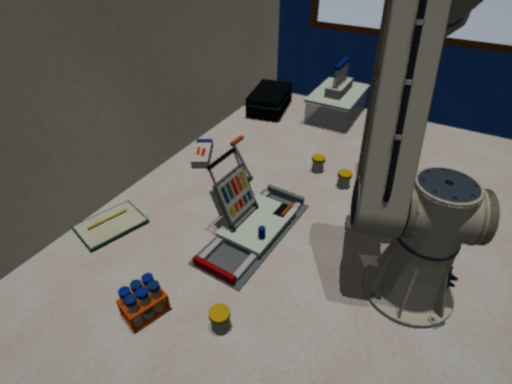

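View pics/top0.png

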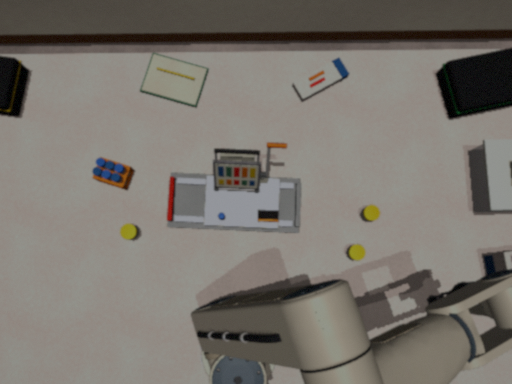

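Side view: knob at about (262,232), red stop (215,268), black bar (224,157) and orange foot (237,140). Top view: knob (221,216), red stop (171,198), bar (237,151), foot (276,146), with the plate spanning about (167..300, 173..232). Next I turn these into positions.

```bash
cat > h.py <<'E'
from cell import env
import numpy as np, cv2
def cal(n):
    c=env.get_calibration(n); return c,np.array(c["origin"]),np.array(c["rotation"])
def ray(n,p,C=None):
    c,o,R=C or cal(n)
    d=R@np.array([(p[0]-c["cx"])/c["fx"],(p[1]-c["cy"])/c["fy"],1]); return o,d/np.linalg.norm(d)
def plane(n,p,z,C=None):
    o,d=ray(n,p,C); return o+d*(z-o[2])/d[2]
def tri(r1,r2):
    A=sum(np.eye(3)-np.outer(d,d) for o,d in(r1,r2)); b=sum((np.eye(3)-np.outer(d,d))@o for o,d in(r1,r2))
    p=np.linalg.solve(A,b); return p,[round(float(np.linalg.norm(np.cross(p-o,d))),1) for o,d in(r1,r2)]
R_=dict(red=[(0,8),(172,180)],orange=[(6,18)],blue=[(105,125)],yellow=[(20,32)])
def blob(im,col,roi,smin=120,vmin=40):
    x0,y0,x1,y1=roi; h=cv2.cvtColor(im[y0:y1,x0:x1],cv2.COLOR_RGB2HSV)
    m=sum(cv2.inRange(h,(a,smin,vmin),(b,255,255)) for a,b in R_[col])
    n,l,s,c=cv2.connectedComponentsWithStats(m)
    i=1+np.argmax(s[1:,4]); pts=np.argwhere(l==i)[:,::-1].astype(np.float32)+[x0,y0]
    return pts.mean(0),cv2.minAreaRect(pts.astype(np.float32)),s[i,4]
E
python3 - <<'E'
from h import *
np.set_printoptions(precision=1,suppress=True)
T=cv2.imread("pics/top0.png")[:,:,::-1].copy(); S=cv2.imread("pics/side0.png")[:,:,::-1].copy()
kt=blob(T,"blue",(210,205,232,226)); ks=blob(S,"blue",(250,222,275,244))
ft=blob(T,"orange",(262,138,295,152)); fs=blob(S,"orange",(226,132,248,150))
rt=blob(T,"red",(160,165,182,232)); 
print("knob",kt,ks,tri(ray("top",kt[0]),ray("side",ks[0])),plane("top",kt[0],75))
print("foot",ft,fs,tri(ray("top",ft[0]),ray("side",fs[0])))
print("red",rt,plane("top",rt[0],38)); 
b=cv2.boxPoints(rt[1]); print("redbox",[plane("top",p,38)[:2] for p in b])
# plate corners (approx gray/dark) enlarge crops
cv2.imwrite("pics/c1.png",cv2.resize(T[130:240,155:310,::-1],None,fx=5,fy=5,interpolation=cv2.INTER_CUBIC))
E
```

```text
knob (array([221.2, 216. ]), ((221.0, 216.0), (4.0, 4.0), 90.0), np.int32(21)) (array([261.2, 231.7]), ((261.5, 232.0), (5.0, 12.0), 0.0), np.int32(56)) (array([442.7,  51.6,  63.1]), [0.5, 0.5]) [441.1  50.9  75. ]
foot (array([276.5, 145. ]), ((276.5, 145.0), (4.0, 19.0), 90.0), np.int32(82)) (array([236.3, 140.2]), ((236.50001525878906, 140.00003051757812), (3.8000001907348633, 13.600000381469727), 53.13010025024414), np.int32(52)) (array([ 634.3, -122.2,  249.6]), [0.5, 0.5])
red (array([170.7, 198.7]), ((170.67767333984375, 198.5126953125), (4.987293243408203, 43.2469596862793), 4.085616588592529), np.int32(219)) [505.6 222.4  38. ]
redbox [array([434.2, 235.1]), array([580.8, 226.3]), array([579.3, 209.4]), array([432.7, 218.5])]
```

View pics/c1.png

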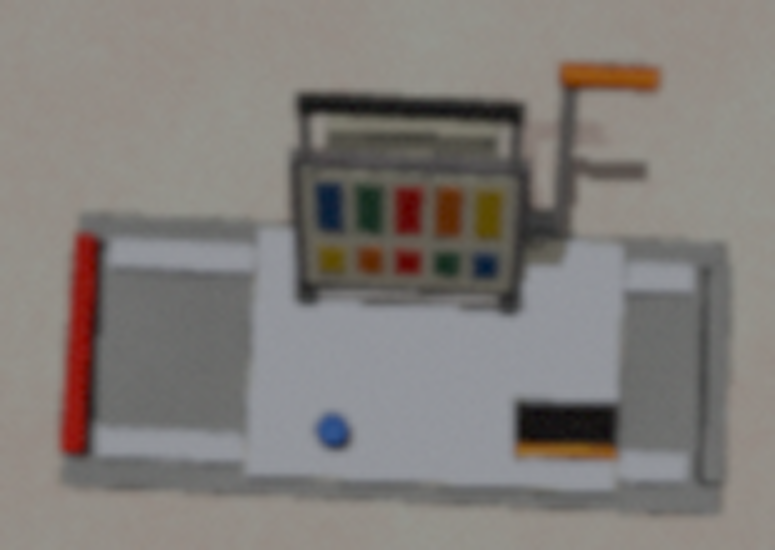

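```bash
cat >> h.py <<'E'
YAW=np.radians(-3.3)
u=np.array([-np.sin(YAW),np.cos(YAW),0]); e=np.array([np.cos(YAW),np.sin(YAW),0])  # track y, x
def down(y):
    z=np.array([0,0,-1.]); return np.column_stack([np.cross(y,z),y,z])
def best(p,y):
    J=np.array(env.get_obs()["joints"]); c=[(np.abs(np.array(q)-J).max(),s) for s in(1,-1) if (q:=env.ik(p,down(s*y))) is not None]
    return down(min(c)[1]*y)
def st(m=""):
    o=env.get_obs(); print(m,round(o["t"],2),np.round(o["tcp_pos"],1),"F",np.round(o["force"],1),"w",round(o["gripper_width"],3),round(o["gripper_force"],1))
E
python3 - <<'E'
from h import *
np.set_printoptions(precision=1,suppress=True)
pc=[plane("top",p,8)[:2] for p in((171,172.8),(300.4,178.6),(298.8,232.4),(167.4,227.4))]
print(pc,[np.degrees(np.arctan2(*(a-b))) for a,b in((pc[0],pc[1]),(pc[3],pc[2]))],np.mean(pc,0))
k=np.array([442.,51.3,0])
R=best(k+[0,0,140],u)
env.move_to([200,-350,260],R); env.move_to(k+[0,0,150],R); st()
im=env.capture("wrist"); C=cal("wrist")
cv2.imwrite("pics/w1.png",im[:,:,::-1])
b=blob(im,"blue",(0,0,512,384)); print(b,plane("wrist",b[0],83,C))
E
```

```text
[array([600.2, 226.7]), array([ 574.1, -221. ]), array([ 388.4, -209.7]), array([411.3, 237.1])] [np.float64(3.3323124040643526), np.float64(2.9358765334011365)] [493.5   8.3]
 4.05 [442.2  50.7 150.2] F [-1.2 -0.2 -0.8] w 1.001 0.0
(array([252.1, 186.6]), ((251.5, 187.0), (15.0, 6.0), -0.0), np.int32(39)) [436.3  50.8  83. ]
```

View pics/w1.png

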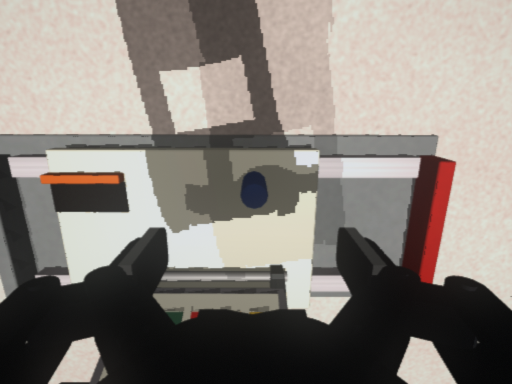

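The wrist view shows the knob at (254,190), centred between the fingertips. The red stop is on the right at (430,220), so I can descend and grip.

Run:
```python
from h import *
k=np.array([441.5,51,47.])
env.move_straight(k,max_speed=100); st("down")
env.close_gripper(40); st("grip")
p=np.array(env.get_obs()["tcp_pos"])
hit=env.move_straight(p+u*135,max_speed=50,threshold=12); st(f"slide {hit}")
q=np.array(env.get_obs()["tcp_pos"]); d=q-p; print(d,d@u,d@e)
```

```text
down 5.28 [441.9  51.   47.4] F [-0.3  0.   0.7] w 0.997 0.0
grip 5.88 [441.6  51.1  47.3] F [-0.6 -0.3  5.1] w 0.243 38.9
slide True 7.83 [448.1 160.8  47.3] F [ 0.2 -5.3  5.3] w 0.246 40.1
[6.49860328e+00 1.09701417e+02 8.09795428e-03] 109.89359734816826 0.1729720948743478
```

Run:
```python
from h import *
np.set_printoptions(precision=1,suppress=True)
p=np.array(env.get_obs()["tcp_pos"])
print(env.move_straight(p+u*8,max_speed=20,threshold=12)); st("press")
env.wait(.2); env.open_gripper(); st("open")
q=np.array(env.get_obs()["tcp_pos"])
env.move_straight([q[0],q[1],200],max_speed=200)
env.move_to([350,250,330],np.array(env.get_obs()["tool_rot"])); st()
T=env.capture("top");S=env.capture("side")
cv2.imwrite("pics/top1.png",T[:,:,::-1]); cv2.imwrite("pics/side1.png",S[:,:,::-1])
cv2.imwrite("pics/c2.png",np.hstack([cv2.resize(a,(400,400),interpolation=cv2.INTER_CUBIC) for a in (T[115:255,150:310,::-1],S[120:290,180:320,::-1])]))
for n,im,r in(("top",T,(225,130,275,156)),("side",S,(200,130,270,185))):
    try: print(n,blob(im,"orange",r))
    except Exception as x: print(n,x)
```

```text
True
press 8.04 [448.1 160.7  47.3] F [ 0.1 -3.2  5.9] w 0.241 40.2
open 8.88 [448.2 160.4  47.3] F [ 0.2  0.4 -0.8] w 0.999 0.0
 10.57 [350.  249.5 328.6] F [0.8 0.2 0.3] w 1.001 0.0
top (array([239.6, 143.3]), ((240.0, 143.0), (4.0, 18.0), 90.0), np.int32(81))
side (array([216.4, 154.5]), ((216.4230499267578, 154.38462829589844), (4.437601566314697, 15.808956146240234), 56.30992889404297), np.int32(65))
```

View pics/c2.png

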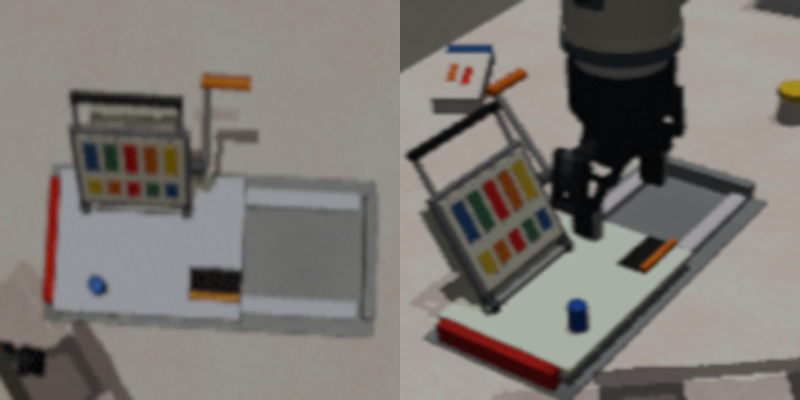

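The deck now sits against the red stop, with no gap in either view. The foot is at top (240,143) and side (216,154); the bar's middle is at about top (200.6,150) and side (198.4,175.7).

Run:
```python
from h import *
np.set_printoptions(precision=1,suppress=True)
f,r=tri(ray("top",(239.6,143.3)),ray("side",(216.4,154.5))); b,rb=tri(ray("top",(200.6,150)),ray("side",(198.4,175.7)))
print("foot",f,r,"bar",b,rb,"diff u,e",(f-b)@u,(f-b)@e)
env.close_gripper(30)
R=best([680,f[1],330],u); 
env.move_straight([560,f[1]+60,345],R,max_speed=250)
env.move_straight(np.r_[(f+60*e)[:2],335],max_speed=250)
env.move_straight(np.r_[(f+50*e)[:2],236],max_speed=150); st("behind")
im=env.capture("wrist"); cv2.imwrite("pics/w2.png",im[:,:,::-1])
hit=env.move_straight(np.r_[(f-15*e)[:2],236],max_speed=60,threshold=6); st(hit)
T=env.capture("side"); cv2.imwrite("pics/s3.png",T[:,:,::-1])
```

```text
foot [640.4 -12.6 250.8] [0.5, 0.5] bar [623.4 104.1 246.5] [1.6, 1.6] diff u,e -115.57737496391405 23.627255250022728
behind 14.33 [690.8 -15.3 237.3] F [-0.1  0.4 -0.2] w -0.0 0.0
False 15.62 [625.6 -11.8 235.9] F [ 0.8 -1.1  0.2] w 0.003 0.1
```

View pics/s3.png

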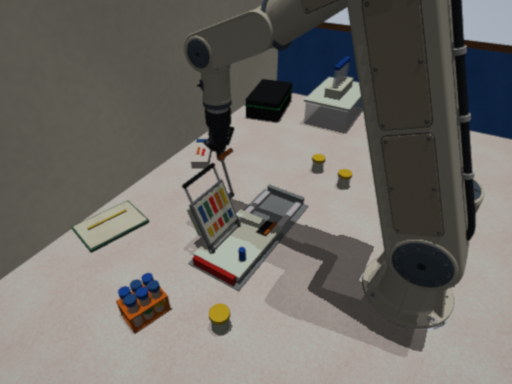

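The foot is at about (225,155) with the fingertips behind it, and the push is working, so I continue past vertical.

Run:
```python
from h import *
f=np.array([640.4,-12.6,250.8])
hit=env.move_straight(np.r_[(f-68*e)[:2],236],max_speed=60,threshold=10); st(hit)
env.wait(.6)
p=np.array(env.get_obs()["tcp_pos"])
env.move_straight([p[0],p[1],340],max_speed=200); st()
S=env.capture("side");T=env.capture("top")
cv2.imwrite("pics/c4.png",np.hstack([cv2.resize(a,(400,400),interpolation=cv2.INTER_CUBIC) for a in (T[115:255,150:310,::-1],S[120:290,180:320,::-1])]))
```

```text
False 16.7 [572.9  -8.7 236.1] F [ 0.5  0.3 -0.6] w 0.002 0.0
 17.97 [572.   -8.7 339. ] F [-0.2  0.1 -0.5] w -0.0 0.0
```

View pics/c4.png

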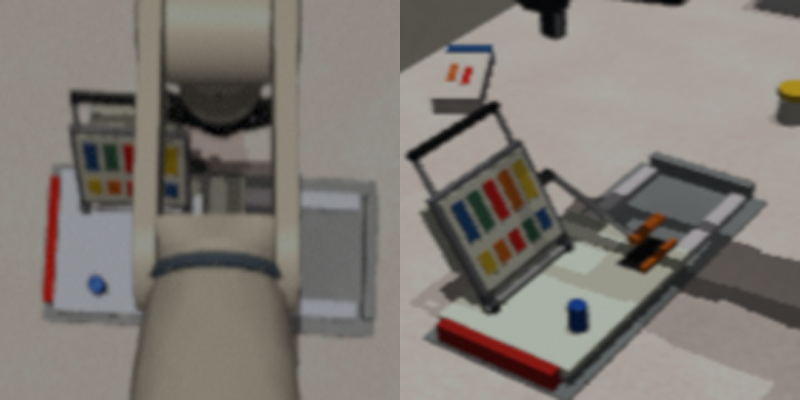

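The leg is down, with its foot at about (650,228) in the side crop, behind and above the lip. Next I grip the bar.

Run:
```python
from h import *
b=np.array([623.4,104,250.])-2*e
R=best([b[0],b[1],340],e)
env.open_gripper(); env.move_to([b[0],b[1],345],R); st()
hit=env.move_straight([b[0],b[1],231],max_speed=120,threshold=10); st(hit)
env.close_gripper(40); st("grip")
S=env.capture("side")
cv2.imwrite("pics/c5.png",cv2.resize(S[110:290,150:330,::-1],(500,500),interpolation=cv2.INTER_CUBIC))
```

```text
20.11 [621.3 103.9 345. ] F [-0.7  0.  -0.4] w 0.999 0.0
False 21.21 [621.9 104.2 231.8] F [-0.   0.4  0.1] w 1.0 0.0
grip 21.87 [622.  104.1 231.3] F [2.6 0.5 0.5] w 0.153 39.0
```

View pics/c5.png

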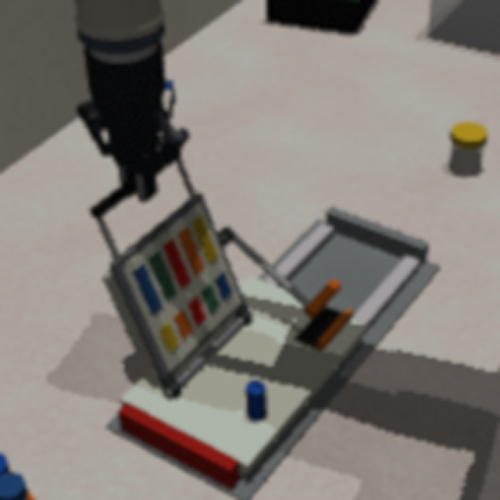

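The fingers hold the bar: the width is about 13 mm and the bar is at (140,185) in the crop. Now I swing it along the arc.

Run:
```python
from h import *
p=np.array(env.get_obs()["tcp_pos"])
def at(a): return p+e*220*(np.sin(a)-np.sin(.38))+np.array([0,0,220*(np.cos(a)-np.cos(.38))])
for a in(.30,.22,.14,.07,.03):
    env.move_straight(at(a),max_speed=60); st(a)
hit=env.move_straight(at(-.03),max_speed=15,threshold=4); st(hit)
env.wait(.3); st()
q=np.array(env.get_obs()["tcp_pos"]); print((q-p)@e)
S=env.capture("side");T=env.capture("top")
cv2.imwrite("pics/c6.png",np.hstack([cv2.resize(a,(400,400),interpolation=cv2.INTER_CUBIC) for a in (T[115:255,150:310,::-1],S[130:290,180:320,::-1])]))
```

```text
0.3 22.35 [605.3 105.1 237.5] F [ 2.6 -0.3  1.1] w 0.146 39.2
0.22 22.79 [588.8 106.1 242.1] F [ 3.7 -1.5  4.2] w 0.145 39.2
0.14 23.23 [571.4 107.1 245.2] F [3.3 0.8 5.2] w 0.146 40.4
0.07 23.64 [555.7 108.  246.2] F [3.  1.2 2.4] w 0.143 41.0
0.03 23.94 [547.  108.5 246.8] F [2.4 1.3 2.7] w 0.147 40.9
True 24.42 [542.8 108.8 247.1] F [ 1.5 -0.8  1.8] w 0.146 40.5
 24.72 [543.6 108.8 247.1] F [ 1.6 -1.9  0.1] w 0.145 40.4
-78.44343458283049
```

View pics/c6.png

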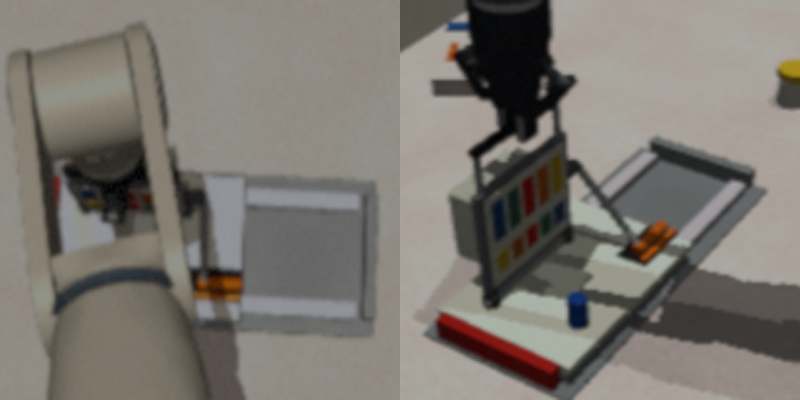

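The foot is down behind the lip at (655,240) in the crop, and the panel is nearly upright. I push gently on to be sure the foot is seated.

Run:
```python
from h import *
for i in range(6):
    p=np.array(env.get_obs()["tcp_pos"])
    hit=env.move_straight(p-1.5*e,max_speed=8,threshold=8); env.wait(.15); st(hit)
    f=np.array(env.get_obs()["force"])
    if f@e>7: break
S=env.capture("side")
cv2.imwrite("pics/c7.png",cv2.resize(S[150:280,190:320,::-1],(600,600),interpolation=cv2.INTER_CUBIC))
```

```text
False 25.34 [542.2 108.9 247.2] F [ 1.9 -2.3  0.1] w 0.146 40.4
False 25.82 [540.7 109.  247.2] F [ 3.7 -1.4 -0.5] w 0.148 40.3
False 26.3 [539.3 109.1 247.2] F [ 3.6 -2.6  0.1] w 0.146 40.3
False 26.78 [537.7 109.2 247.1] F [ 3.2 -1.3 -0.7] w 0.148 40.2
False 27.27 [536.  109.3 247.3] F [ 2.2 -2.2  1.5] w 0.145 40.4
False 27.78 [534.6 109.4 247.3] F [ 2.9 -1.6  0.7] w 0.149 40.2
```

View pics/c7.png

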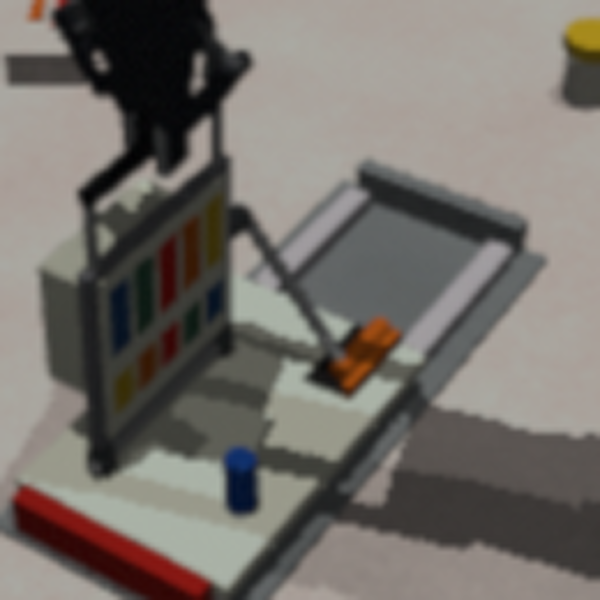

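In the last view the panel looks upright and the foot is at the lip at (360,355), but no firm stop has shown in the forces. I check the tilt numerically from the swatch columns, using the earlier 0.38 rad picture as reference.

```bash
cat > tilt.py <<'E'
from h import *
def cen(im,col,p):
    x,y=[int(round(v)) for v in p]; w=im[y-6:y+7,x-5:x+6]
    h=cv2.cvtColor(w,cv2.COLOR_RGB2HSV); a,b={"blue":(100,130),"yellow":(20,34)}[col]
    m=cv2.inRange(h,(a,90,30),(b,255,255)); n,l,s,c=cv2.connectedComponentsWithStats(m)
    i=1+np.argmax(s[1:,4]); return c[i]+[x-5,y-6],s[i,4]
def tilt(im,TL,BL,TR,BR,u0):
    out=[]
    for (a,ca),(b,cb),off in(((TL,"blue"),(BL,"yellow"),45),((TR,"yellow"),(BR,"blue"),-45)):
        P=[]
        for q,c in((a,ca),(b,cb)):
            px,n=cen(im,c,q); o,d=ray("side",px); t=(u0+off-o@u)/(d@u); P.append(o+t*d)
        v=P[0]-P[1]; out+=[round(float(np.arctan2(v@e,v[2])),3),round(float(np.hypot(v@e,v[2])),1),np.round([P[0]@e,P[0][2]],1)]
    return out
E
python3 - <<'E'
from tilt import *
S1=cv2.imread("pics/side1.png")[:,:,::-1].copy()
p=np.array([622,104,0.]); 
print(tilt(S1,(202.8,214.4),(209.4,230.5),(227.3,190),(230.8,207.6),p@u))
S=env.capture("side"); cv2.imwrite("pics/s8.png",S[:,:,::-1])
print(tilt(S,(216,218.3),(216.7,234.5),(236.2,200.9),(236.6,215),p@u)); st()
b=cv2.resize(cv2.imread("pics/c6.png")[:,400:],(140,160),interpolation=cv2.INTER_AREA)[:,:,::-1]
F=np.zeros_like(S); F[130:290,180:320]=b
print(tilt(F,(213.5,217),(214.5,234),(234,199.5),(235,214),p@u))
E
```

```text
[0.38, 62.4, array([577.3, 151.1]), 0.323, 68.8, array([567.8, 173.9])]
[-0.011, 64.1, array([528.2, 160.1]), -0.012, 58.0, array([521.5, 165.5])]
 27.88 [534.6 109.4 247.3] F [ 3.  -1.   0.6] w 0.146 40.2
[0.018, 61.2, array([533.1, 158.6]), 0.002, 59.6, array([525.7, 165.7])]
```

Run:
```python
from tilt import *
for i in range(4):
    p=np.array(env.get_obs()["tcp_pos"])
    if i: env.move_straight(p+1.3*e,max_speed=8)
    env.wait(.3); fs=[]
    for _ in range(5): env.wait(.03); fs.append(env.get_obs()["force"])
    S=env.capture("side"); b=blob(S,"orange",(255,210,280,240))
    print(np.round(env.get_obs()["tcp_pos"],1),np.round(np.mean(fs,0),2),tilt(S,(216,218.3),(216.7,234.5),(236.2,200.9),(236.6,215),np.array([622,104,0.])@u)[::3],np.round(b[0],2),b[2])
```

```text
[534.6 109.4 247.3] [ 3.45 -1.76  0.48] [-0.015, -0.014] [268.47 226.32] 127
[535.8 109.3 247.2] [ 1.5  -1.52  1.55] [-0.011, -0.003] [268.41 226.34] 128
[537.2 109.2 247.3] [ 1.62 -1.88  2.74] [-0.003, 0.013] [268.34 226.24] 131
[538.5 109.2 247.3] [ 1.28 -1.78  3.79] [-0.003, 0.005] [268.17 226.28] 134
```

Run:
```python
from tilt import *
def rep():
    env.wait(.4); fs=[]
    for _ in range(5): env.wait(.03); fs.append(env.get_obs()["force"])
    S=env.capture("side"); b=blob(S,"orange",(255,210,280,240)); cv2.imwrite("pics/s9.png",S[:,:,::-1])
    print(np.round(env.get_obs()["tcp_pos"],1),np.round(np.mean(fs,0),2),tilt(S,(216,218.3),(216.7,234.5),(236.2,200.9),(236.6,215),np.array([622,104,0.])@u)[::3],np.round(b[0],2),b[2])
p=np.array(env.get_obs()["tcp_pos"]); env.move_straight(p+3.5*e+[0,0,.5],max_speed=8); rep()
p=np.array(env.get_obs()["tcp_pos"]); env.move_straight(p-1.5*e,max_speed=8); rep()
o=env.get_obs(); print(o["t"],o["gripper_force"],np.abs(o["joint_velocities"]).max())
```

```text
[541.7 108.9 247.4] [ 0.38 -0.99 -6.83] [0.013, 0.009] [268.13 226.16] 138
[540.2 109.  247.4] [ 2.98 -0.58 -7.73] [0.003, 0.006] [268.11 226.26] 136
33.1 39.39998745918274 0.07921524838257418
```

Run:
```python
from h import *
p=np.array(env.get_obs()["tcp_pos"]); env.move_straight(p-[0,0,.3],max_speed=8); env.wait(.6); st()
env.sign_off(); st()
```

```text
33.95 [540.4 109.1 247.4] F [ 3.1  0.  -0.8] w 0.151 39.9
the job is handed in; nothing more can be done
the job is handed in; nothing more can be done
```

I handed the job in at about 34 s: the carriage is against the red stop, the prop leg is down with its foot behind the orange lip, and the panel is held still by its bar within about 0.01 rad of upright; that the foot stands on the deck I judged from the bar forces, not from a clear view.

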